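Clip the blue label holder into the blue parts bin and hold it home

ROBOT

A 6-joint arm with a two-finger parallel gripper is mounted at the origin on the work surface. World frame = base frame: x ahead of the robot, y to its left, z up, the work surface at z = 0. Lengths are in m, angles in rad, forces in N, time in s.
With the tool pointing down it reaches from about 0.375 to 0.9 m from the base axis. Payload 3.1 kg.
Tool frame: the origin (TCP) lies on the centre line of the jaws, within the pads' length; the fingertips stand 8 mm ahead of it and the grasp point (between the pads) lies 11 mm behind it; z points along the fingers, y is the line along which they close (so a half turn about z gives the same grasp; the last joint's range is limited). The gripper opens to 87 mm and grips with 3 to 60 N. Pads are 19 mm wide; open, the fingers measure 117 mm over their backs; the gripper's body (75 mm by 190 mm) begins 51 mm behind the grasp point.
Start: joints at [1.075, 0.527, 1.433, -0, 1.181, -0.178], TCP at [0.195, 0.594, 0.231] pointing down, gripper open.
Joint ranges: [-3.08, 3.08], [-0.75, 2.2], [0.22, 2.44], [-1.43, 4.57], [0, 2.65], [-2.85, 2.85]. Speed limits (rad/s): [2.79, 2.79, 3.14, 3.14, 3.14, 3.14].

INTERFACE

Orientations are given as a unit quaternion [x, y, z, w].
In Python, from rig import robot gives the robot as it stands. The module is installed in compiled form; this text tells all that it offers.
- The arm moves only by the tool send_rows, never from a script. Its argument "increments" is one flat list of numbers, 7 for each row, row after row: the turn, a rotation vector about the world's x, y, z in rad, then the shift along the world's x, y, z in cm, then the opening, from 0 (shut) to 1 (fully open). A call has 1 to 20 rows; each row shifts and turns the commanded pose from where the row before left it; what a row does not reach is not made up. A row lasts 1/12 s, in which the tool goes at most 41.7 mm and 7.16 degrees, less where a joint would pass 70% of its speed; a pose out of reach is approached as far as the arm can. A call is refused whole if a number of a shift passes 4.17 or a number of a turn 0.125, either way. A call with a gripper value outside its range is refused whole. The fingers move at their own pace and stop on an object; "newtons" is the grip in N (left out, the last holds). Time passes only in rows, so rows that do not move let the fingers close. It gives the time, the measured TCP pose, the force, the opening and the grip force at its end, in the units of the state.
- robot.get_obs(): the state, without advancing time (a new reading comes with each control period).
- robot.camera(name): name is "side" or "top"; returns a dict with "image" (420x560x3 uint8, red, green, blue), "range_z" (420x560 float32, m along the optical axis (not along the pixel's ray), 0 where there is no reading), "fx", "fy", "cx", "cy" (pixels), "R" (3x3) and "t" (3): a world point X has camera coordinates R X + t. Camera axes: x right, y down, z forward; pixel columns grow to the right and rows downward; lengths in m; the calibration is good to about 2 mm. A picture is of the moment at which its call begins.
- robot.hand_in(): hands the job in; it is judged then, once.
The state is a dict: "time": time; "q": joint angles; "joint_velocities": joint speeds; "joint_torque": joint torques, N m; "position": TCP position; "tool_rot": TCP orientation; "ft_force": force on the tool from outside, world axes, zero at the start; "moment": the same for the moment, N m; "grip_width": finger opening in m; "grip_force": force on a finger pad.
Only numpy, scipy, OpenCV 4.12 (cv2) and the standard library are available. Lean on these libraries where they do the work, as an engineer would, in place of code of your own. Each camera call takes 0.05 s, during which the arm holds its last target. There are 200 camera calls.

TASK

Pull the white label holder with the blue label up out of its grey clip rack, and push it down behind the aluminium lip on the front of the blue parts bin until the sprung shoe underneath is fully down. Finish while still gripping it upright and holding it pressed home against the spring (do not let go); leave the loose tools and jars where they are.

Things in the scene. Friction and masses are not known exactly. Their poses are not given: they have to be found in the camera images.
- holder: white plastic label holder, blue label on both (like) sides, upright in the rack, 100 mm high, 40 to 85 g. Origin: middle of its lower edge; z up, y along its width, x through its thickness. Blade 4 thick, 52 wide, z 0 to 42, with two round teeth at its foot making it 60 wide there; label plate 6 thick, 70 wide, z 42 to 78; grip bar 12 thick (x), 44 long (y), z 78 to 100
- holder_grip (a point): middle of the holder's grip bar, 89 above the holder's origin: the place to take it, with the fingers closing along the holder's x over the 12 thickness
- rack: grey storage rack fixed to the table: base 70 x 130 x 10, cheeks 34 high with a 7 slot along y, black end blocks 36 high. Origin: underside centre, z up. The holder's foot stands in the slot on the base, 10 above the table. Sprung steel balls at the slot's ends hook over the holder's teeth: it comes free straight up with a pull of 6 to 10 N, strongest 2 to 3 up, gone by 12, and leaves the slot 24 up
- bin_blue: blue parts bin fixed on the table, 100 wide (y), 165 deep, sides 66 and back 70 high, metal screws inside. Label channel along its front edge, between an aluminium lip and the bin's front wall. Origin: on the table under the middle of this channel; z up, y along the channel, x from the lip into the bin. The channel's floor is the sprung shoe, 20 above the table, 12 when fully down
- channel_blue (a point): top middle of the blue bin's channel, 38 above the table, axes as the bin. Channel open upward, 7.5 wide in x (-3.75 to 3.75), 84 long in y (-42 to 42, ends closed). The lip in front (-x) is 3 thick, 38 high, its top flared outward to a mouth edge at x -13, 45 above the table, which guides the blade in; the bin's front wall behind (+x) is 58 high
- shoe_blue (a joint): black sprung shoe in the blue bin's channel, m: 0 = up, 0.008 = fully down (stop). Pushes back with 3.5 N at the start of its travel and 9 N at the stop, and lifts the holder again if let go. The foot of a holder on it is 20 mm minus this value above the table: 12 when home
- bin_red: red parts bin with metal screws, fixed on the table, built like the blue bin, with its own empty label channel: not the one to use. Origin: on the table under the middle of its channel; x points into the bin
- bin_yellow: yellow parts bin with metal screws, fixed on the table, built like the blue bin, with its own empty label channel: not the one to use. Origin: on the table under the middle of its channel; x points into the bin
- screw_jar: glass jar with steel cap, 54 across, 75 high, loose; origin: underside centre
- tape_measure: yellow and black tape measure, 65 x 32 x 62, loose; origin: underside centre
- wire_spool: copper spool, 38 across, 50 high, loose, between two bins; origin: underside centre
- glue_can: small can with orange label, 38 across, 65 high, loose, between two bins; origin: underside centre
- wrench: steel wrench lying loose; origin: on the table under its middle
- driver: screwdriver with red handle lying loose; origin: on the table under its middle
- push_block: wooden block 120 x 50 x 25, loose; origin: underside centre
Not all that is in view belongs to the job. Several things have the shape of the holder; the one meant has the colours described above. Several things have the shape of the bin_blue; the one meant has the colours described above.

How it is judged:
On the way:
1. the holder is pulled up clear of the rack, in the fingers (height (world z) of holder above 0.05 m and contact force between the fingers and holder above 1 N), for 0.2 s.
At the end, for the whole second after the job is handed in: Holder in the blue bin's channel: within 5 mm across, 15 mm along, 0.12 rad of upright and 0.1 rad of the channel's direction; foot under 14.5 mm high, shoe down over 6 mm; pushing on the bin with over 3 N, fingers pressing on it with over 1 N, at rest (z of holder in the frame of bin_blue below 0.0145 m and x of holder in the frame of bin_blue between -0.005 and 0.005 m and y of holder in the frame of bin_blue between -0.015 and 0.015 m and angle between holder's own z axis and vertical below 0.12 rad and angle between the y axis of holder and the y axis of bin_blue, either way round below 0.1 rad and value of joint shoe_blue above 0.006 m and contact force between holder and bin_blue above 3 N and contact force between the fingers and holder above 1 N and linear speed of holder below 0.02 m/s); the arm keeps its last pose, push and grip.
It fails at once if a loose tool, jar, can or block is shifted by more than 30 mm (distance of any of screw_jar, tape_measure, wire_spool, glue_can, wrench, driver, push_block from where it was at the start of the episode above 0.03 m).
It also fails if it takes over 35 s, if anything falls off the work surface, if the arm or the gripper's body presses on something with over 40 N, if the wrist force passes 120 N, or if a joint passes its speed limit or range.

## Working session

There is one attempt and no reset: what is moved stays moved. The work goes in short steps, Python scripts to look and compute and a tool call to move; the robot and the scene stay as the last step left them, time stands still between calls to the robot, and variables do not carry over. Pictures are saved under pics/ and viewed, at most 10 in all, crops included, and the job is handed in when it is done.

Besides the shell and the picture viewer there is one more tool, called after "Request:" as a command line: name --argument value ..., lists and objects as JSON in quotes. send_rows: Moves the arm, as the interface text tells. Its arguments: {"type":"object","properties":{"increments":{"type":"array"},"newtons":{"type":"number"}},"required":["increments"]}

```bash
mkdir -p pics
cat > h.py <<'E'
import numpy as np, cv2
from rig import robot
def shot(n):
    c=robot.camera(n); np.savez(f'{n}.npz',**c); return c
def pts(c):
    z=c['range_z']; v,u=np.mgrid[:z.shape[0],:z.shape[1]]
    P=np.stack([(u-c['cx'])/c['fx']*z,(v-c['cy'])/c['fy']*z,z],-1)
    return (P-c['t'])@np.array(c['R'])  # world
E
python3 - <<'E'
from h import *
for n in('top','side'):
    c=shot(n); cv2.imwrite(f'pics/{n}0.png',c['image'][...,::-1]); print(n,c['fx'],c['R'],c['t'])
print(robot.get_obs())
E
```

```text
top 438.59625578717464 [[ 0.15531756 -0.98785333  0.00471748]
 [-0.96631464 -0.15291964 -0.2070063 ]
 [ 0.20521325  0.02759314 -0.97832824]] [-0.07390859  0.54796309  1.13254916]
side 438.7853919777928 [[ 0.83425474 -0.55137148 -0.00292002]
 [-0.29141101 -0.4364124  -0.8512484 ]
 [ 0.46807975  0.71100894 -0.52475483]] [-0.43020435  0.24320223  1.02260104]
{'time': 0.1, 'q': array([ 1.07550364e+00,  5.28376008e-01,  1.43376041e+00, -3.46800797e-05,
        1.18140817e+00, -1.78506300e-01]), 'joint_velocities': array([-0.00194525, -0.00220348, -0.00272755,  0.00088995,  0.00066018,
        0.00026392]), 'joint_torque': array([-5.36253920e-04, -4.40988028e+01, -1.77151465e+01,  6.34591095e-02,
        5.33583225e-02, -5.85564339e-05]), 'position': array([0.19437201, 0.59333291, 0.22967213]), 'tool_rot': array([ 1.57725125e-01,  9.87482573e-01, -9.26402989e-04, -3.07483992e-04]), 'ft_force': array([-0.96031195,  0.39349682, -0.47254726]), 'moment': array([-0.00700045,  0.02252734,  0.05252293]), 'grip_force': 0.0, 'grip_width': 0.08674868501114934}
```

View pics/top0.png

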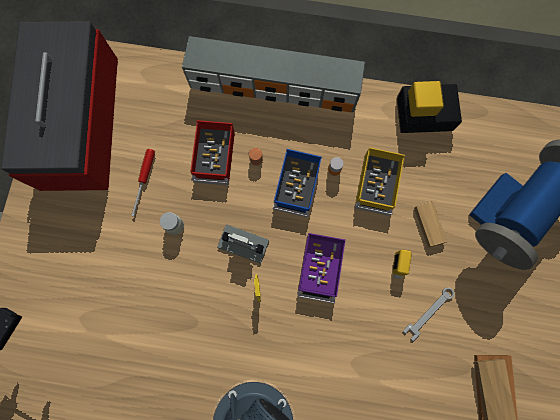

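View pics/side0.png

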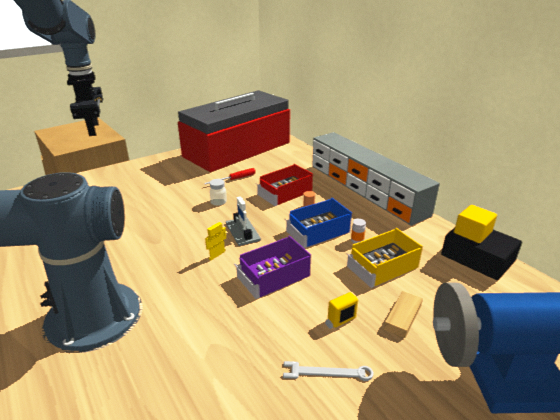

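The top view shows the rack with the white holder at about (243,241), the blue bin at (297,182) with its lip on the lower edge at about (291,212), and a yellow decoy at (257,288). The side view shows the holder at (241,212) and the blue lip at about (297,228). Next I'll measure these from the depth data.

```bash
cat > m.py <<'E'
from h import *
def fit(P):
    c,s,a=cv2.minAreaRect((P[:,:2]*1000).astype(np.float32)); 
    return np.round(c,1),np.round(s,1),round(a,1)
for n in('top','side'):
    c=dict(np.load(f'{n}.npz')); W=pts(c); im=c['image']; hsv=cv2.cvtColor(im,cv2.COLOR_RGB2HSV)
    X,Y,Z=W[...,0],W[...,1],W[...,2]
    if n=='top': print(W[241,243],W[182,297],W[212,291])
    near=np.hypot(X-W0[0],Y-W0[1])<.07 if n!='top' else None
    if n=='top': W0=W[241,243]; B0=W[182,297]; near=np.hypot(X-W0[0],Y-W0[1])<.07
    for lo,hi in((.095,.125),(.03,.055)):
        m=near&(Z>lo)&(Z<hi)&(c['range_z']>0); print(n,'rack/holder',lo,m.sum(), fit(W[m]) if m.sum()>5 else'', np.median(Z[m]) if m.any() else '')
    nb=(np.hypot(X-B0[0],Y-B0[1])<.13)
    blue=nb&(hsv[...,0]>100)&(hsv[...,0]<128)&(hsv[...,1]>120)&(Z>.045)&(Z<.08)
    print(n,'bluebin',blue.sum(),fit(W[blue]))
    u=cv2.resize(im[110:310,180:380] if n=='top' else im[160:310,200:400],None,fx=3 if n=='top' else 4,fy=3 if n=='top' else 4,interpolation=cv2.INTER_CUBIC)
    cv2.imwrite(f'pics/{n}1.png',u[...,::-1])
E
python3 m.py
```

```text
[0.45051498 0.09663079 0.10816422] [ 0.65169661 -0.01632708  0.02146158] [ 0.55828364 -0.0127863   0.04380162]
top rack/holder 0.095 89 (array([457.3, 107.4]), array([44.3, 12.6]), 79.6) 0.10734894554173088
top rack/holder 0.03 145 (array([457. , 107.1]), array([115.2,  22.1]), 79.1) 0.03363176349024021
top bluebin 324 (array([650.5, -16.5]), array([ 98.7, 153.6]), 85.5)
side rack/holder 0.095 80 (array([457.8, 105.1]), array([46.9, 13.6]), 80.8) 0.10948346385482438
side rack/holder 0.03 157 (array([455.5, 105.5]), array([118.2,  22.2]), 81.9) 0.037825146648394765
side bluebin 877 (array([652.1, -16.4]), array([107.8, 155.7]), 85.4)
```

View pics/top1.png

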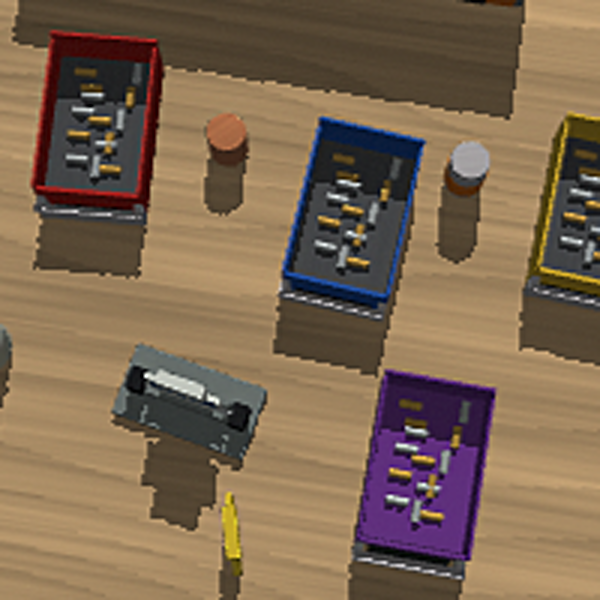

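View pics/side1.png

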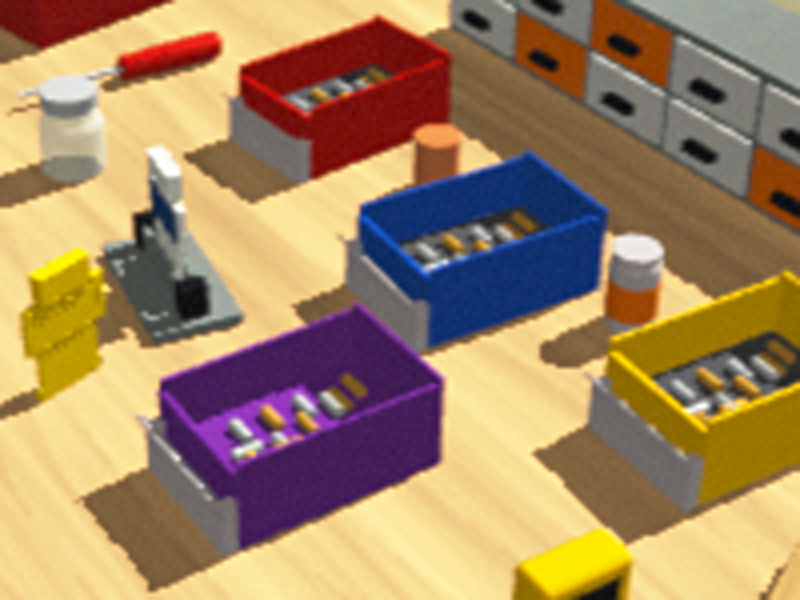

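The top crop shows the holder bar at (178,388) in the rack and the blue lip along (282,297) to (382,315). The side crop confirms the blue label and the lip at (350,245) to (425,340). Now I'll refine the channel line and yaw.

Run:
```python
from h import *
a=np.deg2rad(-4.5); ex=np.array([np.cos(a),np.sin(a)]); ey=np.array([-ex[1],ex[0]])
B0=np.array([.651,-.0165])
for n in('top','side'):
    c=dict(np.load(f'{n}.npz')); W=pts(c); hsv=cv2.cvtColor(c['image'],cv2.COLOR_RGB2HSV)
    x=(W[...,:2]-B0)@ex; y=(W[...,:2]-B0)@ey; Z=W[...,2]; ok=c['range_z']>0
    blue=(hsv[...,0]>100)&(hsv[...,0]<128)&(hsv[...,1]>120)
    grey=(hsv[...,1]<90)&ok&(x>-.12)&(x<-.06)&(abs(y)<.055)&(Z>.012)&(Z<.05)
    for nm,m in(('lip',grey),('lipTop',grey&(Z>.037)),('front',blue&ok&(x<-.055)&(x>-.1)&(abs(y)<.045)&(Z>.03)&(Z<.065)),('back',blue&ok&(x>.06)&(x<.1)&(abs(y)<.04)&(Z>.055)),
      ('L',blue&ok&(abs(x)<.06)&(y>.035)&(y<.06)&(Z>.055)),('R',blue&ok&(abs(x)<.06)&(y<-.035)&(y>-.06)&(Z>.055))):
        if m.sum()<6: print(n,nm,'few');continue
        u,v=(x[m],y[m]) if nm in('L','R') else (y[m],x[m])
        p=np.polyfit(u,v,1); print(n,nm,m.sum(),'slope deg',round(np.degrees(np.arctan(p[0])),1),'off mm',round(p[1]*1e3,1),'pct',np.round(np.percentile(v,[5,50,95])*1e3,1),'along',np.round(np.percentile(u,[1,99])*1e3,1),'z',np.round(np.percentile(Z[m],[5,50,95])*1e3,1))
```

```text
top lip 185 slope deg -0.0 off mm -80.7 pct [-93.3 -85.8 -60.6] along [-48.5  49.6] z [18.1 37.7 45. ]
top lipTop 101 slope deg -0.0 off mm -89.0 pct [-93.5 -89.8 -80.5] along [-48.8  50.1] z [37.6 41.3 45.5]
top front 112 slope deg -0.2 off mm -75.7 pct [-77.1 -76.1 -73.3] along [-43.6  42.5] z [33.2 52.2 59.1]
top back 73 slope deg 0.0 off mm 72.8 pct [71.2 72.8 75.2] along [-38.1  38.4] z [56.  64.8 70.5]
top L 38 slope deg 0.1 off mm 48.1 pct [47.4 48.1 49.2] along [-56.   54.6] z [57.6 63.6 67.6]
top R 48 slope deg 0.1 off mm -48.0 pct [-49.3 -48.  -46.6] along [-59.   56.3] z [59.7 63.8 68. ]
side lip 199 slope deg -1.4 off mm -84.9 pct [-90.7 -85.1 -77.1] along [-51.3  48.8] z [13.9 29.4 48.2]
side lipTop 52 slope deg -1.2 off mm -86.0 pct [-92.3 -86.  -77.1] along [-51.1  49. ] z [37.5 43.1 49.6]
side front 153 slope deg 0.7 off mm -74.1 pct [-76.4 -74.3 -71.8] along [-42.6  43.3] z [35.4 49.6 61.9]
side back 96 slope deg 0.4 off mm 74.2 pct [71.8 74.3 76.2] along [-38.7  39.4] z [56.  65.5 74.5]
side L 149 slope deg -0.7 off mm 47.3 pct [44.1 47.4 50.4] along [-59.6  59. ] z [55.5 63.1 69.9]
side R 162 slope deg 0.2 off mm -49.2 pct [-52.  -49.3 -46.6] along [-59.   59.6] z [55.9 63.6 69.8]
```

Request:
send_rows --increments '[0,0,-0.1,1.8,-3.4,0,1,0,0,-0.1,1.8,-3.4,0,1,0,0,-0.1,1.8,-3.4,0,1,0,0,-0.1,1.8,-3.4,0,1,0,0,-0.1,1.8,-3.4,0,1,0,0,-0.1,1.8,-3.4,0,1,0,0,-0.1,1.8,-3.4,0,1,0,0,-0.1,1.8,-3.4,0,1,0,0,-0.1,1.8,-3.4,0,1,0,0,-0.1,1.8,-3.4,0,1,0,0,-0.1,1.8,-3.4,0,1,0,0,-0.1,1.8,-3.4,0,1,0,0,-0.1,1.8,-3.4,0,1,0,0,-0.13,2.9,-4.6,0,1]'

```text
refused, shift out of range in row 14
```

Request:
send_rows --increments '[0,0,-0.1,1.8,-3.4,0,1,0,0,-0.1,1.8,-3.4,0,1,0,0,-0.1,1.8,-3.4,0,1,0,0,-0.1,1.8,-3.4,0,1,0,0,-0.1,1.8,-3.4,0,1,0,0,-0.1,1.8,-3.4,0,1,0,0,-0.1,1.8,-3.4,0,1,0,0,-0.1,1.8,-3.4,0,1,0,0,-0.1,1.8,-3.4,0,1,0,0,-0.1,1.8,-3.4,0,1,0,0,-0.1,1.8,-3.4,0,1,0,0,-0.1,1.8,-3.4,0,1,0,0,-0.1,1.8,-3.4,0,1,0,0,-0.1,1.8,-3.4,0,1,0,0,-0.03,1.1,-1.2,0,1,0,0,0,0,0,0,1,0,0,0,0,0,0,1]'

```text
time: 1.52
position: [0.4577, 0.1052, 0.2302]
tool_rot: [0.767, 0.641, -0.0, -0.001]
ft_force: [0.4, 0.4, 0.4]
grip_width: 0.0871
grip_force: 0.0
```

```bash
cat >> h.py <<'E'
from scipy.spatial.transform import Rotation as R_
def st():
    o=robot.get_obs(); R=R_.from_quat(o['tool_rot']).as_matrix()
    print(round(o['time'],2),'pos',np.round(o['position']*1e3,1),'yaw of y',round(np.degrees(np.arctan2(R[1,1],R[0,1])),2),'z',np.round(R[:,2],4),'F',np.round(o['ft_force'],1),'M',np.round(o['moment'],2),'w',round(o['grip_width']*1e3,1),'g',round(o['grip_force'],1),'q',np.round(o['q'],2))
E
python3 -c "
from h import *
st()"
```

```text
1.52 pos [457.7 105.2 230.2] yaw of y -10.2 z [-1.2e-03  4.0e-04 -1.0e+00] F [0.4 0.4 0.4] M [-0.13  0.03  0.02] w 87.1 g 0.0 q [-0.01  0.32  1.81  0.    1.01  0.16]
```

Request:
send_rows --increments '[0,0,0,0,0.1,-3.5,1,0,0,0,0,0,-3.5,1,0,0,0,0,0,-3.5,1,0,0,0,0,0,-2.2,1,0,0,0,0,0,-1.5,1,0,0,0,0,0,0,0,0,0,0,0,0,0,0,0,0,0,0,0,0,0,0,0,0,0,0,0,0,0,0,0,0,0,0,0,0,0,0,0,0,0,0]' --newtons 35

```text
time: 2.43
position: [0.4583, 0.107, 0.0896]
tool_rot: [0.766, 0.642, 0.001, 0.001]
ft_force: [-0.6, 0.6, 0.7]
grip_width: 0.055
grip_force: 0.0
```

```bash
python3 -c "
from h import *
st()"
```

```text
2.43 pos [458.3 107.   89.6] yaw of y -10.07 z [ 0.0023  0.     -1.    ] F [-0.6  0.6  0.7] M [-0.12  0.03  0.02] w 55.0 g 0.0 q [-0.01  0.57  1.94  0.    0.63  0.17]
```

Request:
send_rows --increments '[0,0,0,0,0,0,0,0,0,0,0,0,0,0,0,0,0,0,0,0,0,0,0,0,0,0,0,0,0,0,0,0,0,0,0,0,0,0,0,0,0,0,0,0,0,0,0,0,0,0,0,0,0,0,0,0,0,0,0,0,0,0,0,0,0,0,0,0,0,0]'

```text
time: 3.27
position: [0.4577, 0.1069, 0.0885]
tool_rot: [0.767, 0.642, 0.0, 0.0]
ft_force: [0.2, -0.5, 0.3]
grip_width: 0.0114
grip_force: 35.0
```

```bash
python3 -c "
from h import *
st()"
```

```text
3.27 pos [457.7 106.9  88.5] yaw of y -10.08 z [ 0. -0. -1.] F [ 0.2 -0.5  0.3] M [-0.14  0.08 -0.  ] w 11.4 g 35.0 q [-0.01  0.57  1.94 -0.    0.63  0.17]
```

Request:
send_rows --increments '[0,0,0,0,0,0.3,0,0,0,0,0,0,0.3,0,0,0,0,0,0,0.4,0,0,0,0,0,0,0.5,0,0,0,0,0,0,0.7,0,0,0,0,0,0,1,0,0,0,0,0,0,1.2,0,0,0,0,0,0,1.6,0,0,0,0,0,0,2,0,0,0,0,0,0,0,0,0,0,0,0,0,0,0,0,0,0,0,0,0,0]'

```text
time: 4.27
position: [0.4574, 0.1069, 0.1687]
tool_rot: [0.767, 0.642, 0.0, 0.0]
ft_force: [0.0, -0.3, -1.6]
grip_width: 0.0121
grip_force: 35.0
```

Run:
```python
from h import *
st()
for n in('top','side'):
    c=shot(n); W=pts(c); ok=c['range_z']>0; hsv=cv2.cvtColor(c['image'],cv2.COLOR_RGB2HSV)
    near=ok&(np.hypot(W[...,0]-.4577,W[...,1]-.107)<.05)&(W[...,2]>.075)
    blue=near&(hsv[...,0]>100)&(hsv[...,0]<128)&(hsv[...,1]>120)&(W[...,2]<.185)
    if blue.sum()>5:
        P=W[blue]; d=P[:,:2]-[.4577,.107]; print(n,'label',blue.sum(),P.mean(0),np.percentile(P[:,2],[2,98]))
    white=near&(hsv[...,1]<50)&(hsv[...,2]>110)
    if white.sum()>5: print(n,'white z',np.percentile(W[white][:,2],[1,99]))
    v,u=np.where(near); 
    im=c['image']; a,b=int(v.mean()),int(u.mean()); cr=im[max(0,a-70):a+70,max(0,b-90):b+90]
    cv2.imwrite(f'pics/{n}2.png',cv2.resize(cr,None,fx=4,fy=4,interpolation=cv2.INTER_CUBIC)[...,::-1])
```

```text
4.27 pos [457.4 106.9 168.7] yaw of y -10.08 z [ 3.e-04 -0.e+00 -1.e+00] F [ 0.  -0.3 -1.6] M [-0.1   0.14  0.  ] w 12.1 g 35.0 q [-0.01  0.42  1.88 -0.    0.84  0.17]
top white z [0.0975419  0.50319903]
side label 23 [0.45275494 0.10216374 0.15060702] [0.14168173 0.16645436]
side white z [0.09628634 0.3665659 ]
```

View pics/side2.png

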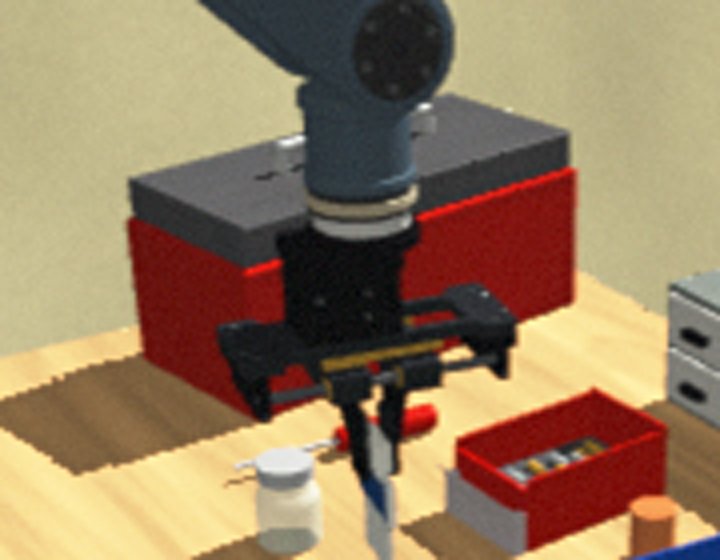

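The holder is out of the rack, upright in the jaws, with its foot at about 0.09 m (blue label at (375,500)). Next I'll move over the blue channel.

Request:
send_rows --increments '[0,0,0.02,2.4,-2.4,0,0,0,0,0.02,2.4,-2.4,0,0,0,0,0.02,2.4,-2.4,0,0,0,0,0.02,2.4,-2.4,0,0,0,0,0.018,1.65,-2.1,0,0,0,0,0,0,0,0,0,0,0,0,0,0,0,0,0,0,0,0,0,0,0]'

```text
time: 5.03
position: [0.5685, -0.0096, 0.1672]
tool_rot: [0.734, 0.679, -0.001, -0.002]
ft_force: [0.2, 0.3, -1.6]
grip_width: 0.0119
grip_force: 35.0
```

Run:
```python
from h import *
st()
a=np.deg2rad(-4.5); ex=np.array([np.cos(a),np.sin(a)]); ey=np.array([-ex[1],ex[0]]); O=np.array([.5709,-.0102])
for n in('top','side'):
    c=shot(n); W=pts(c); ok=c['range_z']>0; hsv=cv2.cvtColor(c['image'],cv2.COLOR_RGB2HSV)
    x=(W[...,:2]-O)@ex*1e3; y=(W[...,:2]-O)@ey*1e3; z=W[...,2]*1e3
    m=ok&(abs(x)<25)&(abs(y)<45)&(z>78)&(z<155)
    for lo,hi in((80,130),(130,155)):
        k=m&(z>lo)&(z<hi)
        if k.sum()>8: print(n,lo,k.sum(),'x',np.round(np.percentile(x[k],[5,50,95]),1),'y',np.round(np.percentile(y[k],[2,98]),1),'z',np.round(np.percentile(z[k],[1,99]),1),'yaw',np.round(np.degrees(np.polyfit(y[k],x[k],1)[0]),1))
    q,p=np.where(m); b,d=int(q.mean()),int(p.mean()); cr=c['image'][max(0,b-60):b+80,max(0,d-90):d+90]
    cv2.imwrite(f'pics/{n}3.png',cv2.resize(cr,None,fx=4,fy=4,interpolation=cv2.INTER_CUBIC)[...,::-1])
```

```text
5.03 pos [568.5  -9.6 167.2] yaw of y -4.5 z [-0.0039  0.0012 -1.    ] F [ 0.2  0.3 -1.6] M [-0.08  0.05 -0.02] w 11.9 g 35.0 q [-0.21  0.54  1.64  0.    0.98 -0.14]<stdin>:11: RuntimeWarning: Mean of empty slice.
  ret = ret.dtype.type(ret / rcount)
Traceback (most recent call last):
ValueError: cannot convert float NaN to integer
```

```bash
cat > s.py <<'E'
import sys
from h import *
a=np.deg2rad(-4.5); ex=np.array([np.cos(a),np.sin(a)]); ey=np.array([-ex[1],ex[0]]); O=np.array([.5709,-.0102])
c=shot('side'); st(); W=pts(c); ok=c['range_z']>0
x=(W[...,:2]-O)@ex*1e3; y=(W[...,:2]-O)@ey*1e3; z=W[...,2]*1e3
for lo,hi in((75,100),(100,128),(132,155)):
    k=ok&(abs(x)<14)&(abs(y)<45)&(z>lo)&(z<hi)
    if k.sum()>8: print(lo,k.sum(),'x',np.round(np.percentile(x[k],[5,50,95]),1),'y',np.round(np.percentile(y[k],[2,98]),1),'z',np.round(np.percentile(z[k],[1,99]),1),'yaw',np.round(np.degrees(np.polyfit(y[k],x[k],1)[0]),1))
cr=c['image'][110:260,230:380]
cv2.imwrite(f'pics/{sys.argv[1]}.png',cv2.resize(cr,None,fx=4,fy=4,interpolation=cv2.INTER_CUBIC)[...,::-1])
E
python3 s.py side3
```

```text
5.13 pos [568.5  -9.  167.8] yaw of y -4.42 z [-2.9e-03  8.0e-04 -1.0e+00] F [-0.7  0.2 -0.5] M [-0.08  0.05 -0.01] w 12.1 g 35.0 q [-0.21  0.53  1.64  0.    0.97 -0.14]
75 22 x [-5.2 -3.7 -2.1] y [-26.7  29.7] z [91.5 99.5] yaw 0.4
100 96 x [-5.3 -3.7 -1.1] y [-26.1  26. ] z [100.2 127. ] yaw -0.7
132 96 x [-6.7 -5.1 -1.4] y [-34.3  33.6] z [132.1 154.8] yaw -1.0
```

View pics/side3.png

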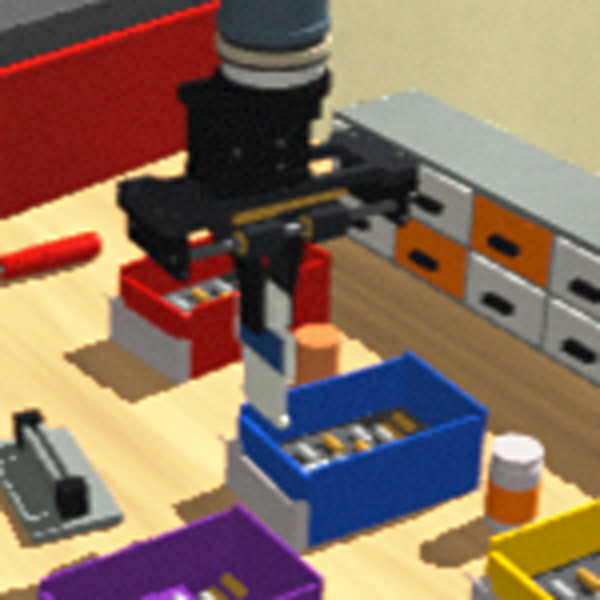

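The holder (265,370) is above the blue channel and aligned with it, its centre about 1.5 mm to the lip side. I'll lower it in stages.

Request:
send_rows --increments '[0,0,0,0.1,0,-1.5,0,0,0,0,0,0,-1.5,0,0,0,0,0,0,-0.8,0,0,0,0,0,0,-0.6,0,0,0,0,0,0,-0.5,0,0,0,0,0,0,-0.4,0,0,0,0,0,0,-0.4,0,0,0,0,0,0,-0.4,0,0,0,0,0,0,0,0,0,0,0,0,0,0,0]'

```text
time: 5.97
position: [0.5712, -0.0101, 0.1075]
tool_rot: [0.734, 0.679, -0.0, -0.0]
ft_force: [-0.5, 0.2, -0.3]
grip_width: 0.0118
grip_force: 35.0
```

```bash
python3 -c "
from h import *
st()"
```

```text
5.97 pos [571.2 -10.1 107.5] yaw of y -4.47 z [-1.e-04  0.e+00 -1.e+00] F [-0.5  0.2 -0.3] M [-0.04  0.01  0.01] w 11.8 g 35.0 q [-0.21  0.63  1.67  0.    0.84 -0.14]
```

Request:
send_rows --increments '[0,0,0,0,0,-0.4,0,0,0,0,0,0,-0.3,0,0,0,0,0,0,-0.2,0,0,0,0,0,0,-0.2,0,0,0,0,0,0,-0.2,0,0,0,0,0,0,-0.2,0,0,0,0,0,0,-0.2,0,0,0,0,0,0,0,0,0,0,0,0,0,0,0]'

```text
time: 6.72
position: [0.5714, -0.0102, 0.0914]
tool_rot: [0.734, 0.679, 0.0, 0.0]
ft_force: [-1.3, 0.1, 7.8]
grip_width: 0.0116
grip_force: 35.0
```

```bash
python3 -c "
from h import *
st()"
```

```text
6.72 pos [571.4 -10.2  91.4] yaw of y -4.47 z [ 7.e-04 -2.e-04 -1.e+00] F [-1.3  0.1  7.8] M [-0.05  0.38 -0.01] w 11.6 g 35.0 q [-0.21  0.65  1.68 -0.    0.81 -0.14]
```

Request:
send_rows --increments '[0,0,0,0,0,-0.1,0,0,0,0,0,0,-0.1,0,0,0,0,0,0,-0.05,0,0,0,0,0,0,0,0,0,0,0,0,0,0,0,0,0,0,0,0,0,0]' --newtons 45

```text
time: 7.22
position: [0.5718, -0.0102, 0.0904]
tool_rot: [0.734, 0.679, 0.001, 0.001]
ft_force: [-3.6, 0.3, 15.9]
grip_width: 0.0118
grip_force: 45.0
```

```bash
python3 s.py side4
```

```text
7.27 pos [571.8 -10.2  90.4] yaw of y -4.46 z [ 1.9e-03 -5.0e-04 -1.0e+00] F [-2.4  1.6 15.5] M [0.   0.8  0.01] w 11.7 g 45.0 q [-0.21  0.65  1.68 -0.    0.8  -0.14]
75 86 x [-13.2  -2.5   4. ] y [-36.4  32.8] z [75.7 98.9] yaw -7.0
100 100 x [-13.1  -1.9  12.3] y [-23.5   5.6] z [100.4 127.6] yaw 6.1
132 26 x [-13.2   9.9  13.3] y [-13.4  -0.4] z [132.4 150.6] yaw 40.8
```

View pics/side4.png

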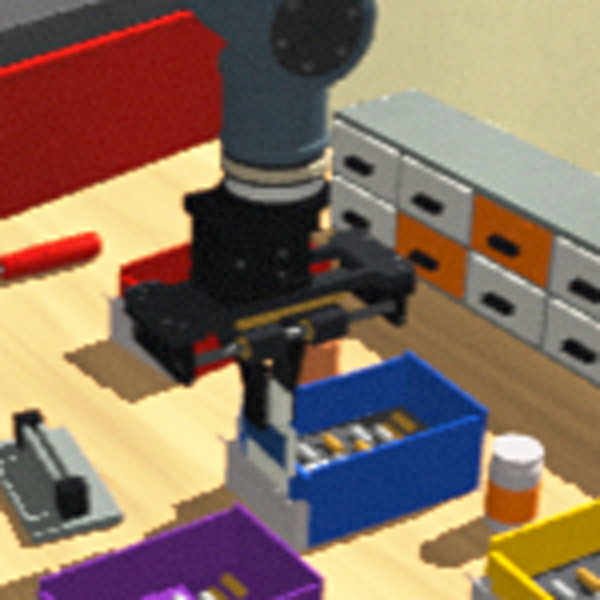

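The holder (270,455) stands behind the blue lip. The force jumped from 8 to 16 N over the last 1 mm, which is the stop, and the TCP is at the predicted home height.

```bash
python3 -c "
from h import *
print(robot.hand_in())"
```

```text
the job is handed in; nothing more can be done
None
```

I pulled the blue-label holder out of its rack and pressed it down behind the blue bin's lip until the shoe hit its stop, still gripped upright at about 16 N of push. I handed the job in at about 7.3 s; no verdict came back.

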